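Snug up a tin rack: loosen the set screw, slide the stop collar, lock it

ROBOT

A 7-joint arm with a two-finger parallel gripper is mounted at the origin on a cart in front of the work surface, level with it; the furniture and walls round the work are solid. World frame = base frame: x ahead of the robot, y to its left, z up, the work surface at z = 0. Lengths are in m, angles in rad, forces in N, time in s.
With the tool pointing down it reaches from about 0.425 to 0.925 m from the base axis. Payload 6.8 kg.
Tool frame: the origin (TCP) lies at the very end of the fingers, on their centre line; the grasp point (between the pads) lies 19 mm behind it (r.tcp_to_grasp is the distance from the TCP to the grasp point, in m); z points along the fingers, y is the line along which they close (so a half turn about z gives the same grasp; the last joint's range is limited). The gripper opens to 85 mm and grips with 20 to 120 N. Pads are 22 mm wide; open, the fingers measure 114 mm over their backs; the gripper's body (76 mm by 85 mm) begins 54 mm behind the grasp point. The pads swing forward as they close: fully open they stand 13 mm farther back than shut.
Start: joints at [1.013, 0.477, 0.022, 1.555, -0.011, 1.109, -0.083], TCP at [0.293, -0.608, 0.231] pointing down, gripper open.
Joint ranges: [-2.96, 2.96], [-0.34, 2.1], [-1.41, 1.46], [0.24, 2.44], [-1.37, 4.51], [0.17, 1.92], [-2.96, 2.96]. Speed limits (rad/s): [2.39, 2.39, 3.14, 3.14, 3.14, 3.14, 3.14].

INTERFACE

Orientations are given as a rotation vector (axis times angle).
In Python, from bench import r gives the robot as it stands.
- The arm moves only by the tool step_arm, never from a script. Its argument "moves" is a list of rows, each a list of 7 numbers: the shift along the tool's x, y, z in mm, then the turn, a rotation vector about the tool's x, y, z in rad, then the finger opening in mm, from 0 to 85.4. A call has 1 to 8 rows; each row is the pose to reach, as a shift and turn from the pose commanded when the call began, along the tool's axes at that moment; what a row does not reach only later rows make up. A row lasts 1/10 s, in which the tool goes at most 50 mm and 8.59 degrees, less where a joint would pass 70% of its speed; a pose out of reach is approached as far as the arm can. A call with a gripper value outside its range is refused whole. The fingers move at their own pace and stop on an object; "grip_force" is the grip in N (left out, the last holds). Time passes only in rows, so rows that repeat a pose let the fingers close. It gives the time, the measured TCP pose, the force, the opening and the grip force at its end, in the units of the state.
- r.get_obs(): the state, without advancing time (a new reading comes with each control period).
- r.grab_frame(name): name is "scene" or "top" or "wrist"; returns a dict with "image" (420x560x3 uint8, red, green, blue), "depth" (420x560 float32, m along the optical axis (not along the pixel's ray), 0 where there is no reading), "mtx" (3x3 intrinsics, pixels), "rvec" (rotation vector, rad) and "tvec" (3), from world to camera coordinates, as OpenCV has them. Camera axes: x right, y down, z forward; pixel columns grow to the right and rows downward; lengths in m; the calibration is good to about 2 mm. A picture is of the moment at which its call begins.
- r.hand_in(): hands the job in; it is judged then, once.
The state is a dict: "clock": time; "joints": joint angles; "qvel": joint speeds; "tau": joint torques, N m; "tcp_pos": TCP position; "orientation": TCP orientation; "contact_force": force on the tool from outside, world axes, zero at the start; "moment": the same for the moment, N m; "grip_width": finger opening in m; "gripper_force": force on a finger pad.
Only numpy, scipy, OpenCV 4.12 (cv2) and the standard library are available. Lean on these libraries where they do the work, as an engineer would, in place of code of your own. Each camera call takes 0.05 s, during which the arm holds its last target. There are 200 camera calls.

TASK

Close up the adjustable rack so that the tin and the jar in it can no longer rattle: loosen the thumbscrew on the sliding stop, slide the stop gently along its rod until tin and jar stand snug and lightly sprung against the far end pad, then tighten the thumbscrew fully again and let go. Do not force the stop along while its screw is tight, do not squeeze the row hard, and leave the other things on the worktop alone.

Things in the scene. Friction and masses are not known exactly. Their poses are not given: they have to be found in the camera images.
- rack: Wooden board 150 (x) x 410 (y: -190 to +220) x 12 mm, fixed; origin at its underside; +y runs along the rod from sliding stop to far pad. Ridged 12 mm steel rod along y at x=-50, z=42 mm. Tin and jar stand at x=+20 mm between low rails (tops z=27). At the +y end a plate (top z=78) holds a rubber pad on a spring (1.5 N/mm, 10 mm travel); its face is at y=+122 to +160 mm, different each time.
- stop_face (a point): Middle of the face of the sliding stop's push plate (120 x 42 mm) that meets the row, looking along rack +y; 45 mm ahead (+y) of the screw's axis, 70 mm behind (+x) the rod. Push the row with about 9 to 11 N before tightening: some is lost on letting go. Left with under 2 N it rattles, over 14 N is too hard; 20 N at any moment dents it.
- stop_body (a joint): Travel of the sliding stop (34 mm collar on the rod plus push plate) along rack +y, in m, -0.03 to 0.13; starts at 0. Loose, it slides with 1 to 2 N drag; pushing tin and jar along the board adds some 1 to 4 N before the pad is reached. The spring pushes it back if it is let go before the screw is tight.
- screw_grip (a point): Grip point on the axis of the thumbscrew that stands upright on the stop's collar, 116 mm above the worktop: middle of a black plastic wing bar 32 mm long (this point's x), 10 mm thick (its y: pinch it so), 30 mm tall, its top 12 mm above the point. The rest of the stop is under 70 mm high.
- screw (a joint): Turn of the thumbscrew (rad): 0 = fully tight, a hard end; grows counter-clockwise seen from above (loosening), to 2.6. Starts tight, at 0 to 0.1; tight means under 0.15. Takes 0.1 to 0.2 N m, rises 3 mm per rad. Its tip drops between the rod's ridges (4 mm apart): it holds below 0.4, is free above 0.6, and when tightened draws the stop up to 2 mm either way (stalls on a ridge: shift it 1 mm).
- tin: Short food tin, 75 mm diameter, 58 mm tall, origin under its centre; stands in the rack's row, next to the stop or next to the pad. At first there are gaps of some mm between tin, jar and pad.
- jam: Jam jar, not quite round, 62 to 68 mm wide, 84 mm tall, origin under its centre; the other one of the row.
- butter: Butter tub 96 x 137 x 53 mm behind the rack; bystander.
- salt: Salt shaker 44 mm diameter, 90 mm tall, in front of the rack; bystander.
- mug: Mug with handle, 92 x 127 x 95 mm, behind the rack; bystander.
Things that resemble listed ones, but are neither listed nor needed, are in the scene too. Leave any purple look-alike of the jam alone.

How it is judged:
By the outcome, as a careful person would: the job done as asked, in the order asked, and still so for the second after the job is handed in, with the robot touching nothing.
It also fails if it takes over 58 s, if anything falls off the work surface, if the arm or the gripper's body presses on something with over 40 N, if the wrist force passes 120 N, or if a joint passes its speed limit or range.

## Working session

There is one attempt and no reset: what is moved stays moved. The work goes in short steps, Python scripts to look and compute and a tool call to move; the robot and the scene stay as the last step left them, time stands still between calls to the robot, and variables do not carry over. Pictures are saved under pics/ and viewed, at most 10 in all, crops included, and the job is handed in when it is done.

Besides the shell and the picture viewer there is one more tool, called after "Call:" as name(argument=value, ...), one argument or row to a line, values as JSON. step_arm: Moves the arm, as the interface text tells. Its arguments: {"type":"object","properties":{"moves":{"type":"array","items":{"type":"array","items":{"type":"number"}}},"grip_force":{"type":"number"}},"required":["moves"]}

```bash
mkdir -p pics; ls; cat > h.py <<'E'
from bench import r
import numpy as np, cv2
def grab(n,f):
    d=r.grab_frame(n); cv2.imwrite('pics/'+f+'.png',d['image'][:,:,::-1]); np.savez('pics/'+f+'.npz',**d); return d
def ld(f): return np.load('pics/'+f+'.npz')
def pw(d,u,v,z=None,depth=None):
    R=cv2.Rodrigues(np.array(d['rvec'],float))[0]; t=np.array(d['tvec'],float).ravel()
    ray=np.linalg.inv(d['mtx'])@np.array([u,v,1.]); c=-R.T@t; w=R.T@ray
    if z is not None: return c+w*(z-c[2])/w[2]
    return c+w*(depth if depth else float(d['depth'][int(v),int(u)]))
E
python3 - <<'E'
from h import *
import numpy as np,cv2
a=grab('top','top1');b=grab('scene','sc1')
cv2.imwrite('pics/both.png',np.vstack([cv2.resize(a['image'][:,:,::-1],(800,600))]))
print(r.get_obs(), a['mtx'])
E
```

```text
pics
{'clock': 0.1, 'joints': array([ 1.01291506,  0.4777174 ,  0.02231837,  1.55635083, -0.01153931,
        1.10931301, -0.08309333]), 'qvel': array([-0.00224411,  0.00057973, -0.00079821, -0.00212379, -0.0004019 ,
       -0.00042979, -0.00164099]), 'tau': array([ 5.26880453e-03, -5.97763538e+01,  1.61428269e+00, -2.81952488e+01,
        1.29148189e-02,  5.06723023e-03,  1.07052799e-05]), 'tcp_pos': array([ 0.29324751, -0.60737295,  0.23042323]), 'orientation': array([-3.06091047e+00, -7.00264257e-01,  6.95588151e-04]), 'contact_force': array([0.25724652, 0.35886258, 0.61912463]), 'moment': array([-0.01359348, -0.01767517,  0.03698366]), 'gripper_force': 0.0, 'grip_width': 0.0852115644715846} [[449.48432782   0.         289.21046126]
 [  0.         449.48432782 209.5619219 ]
 [  0.           0.           1.        ]]
```

View pics/both.png

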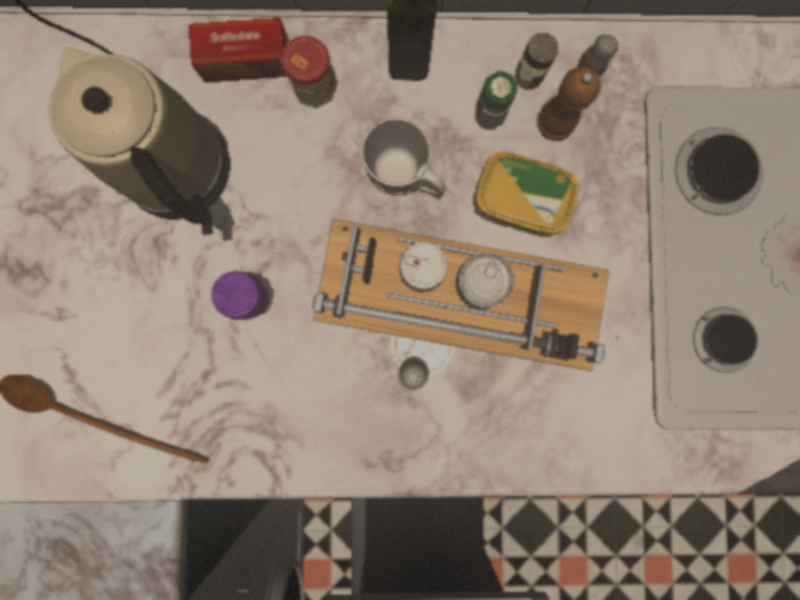

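View pics/sc1.png

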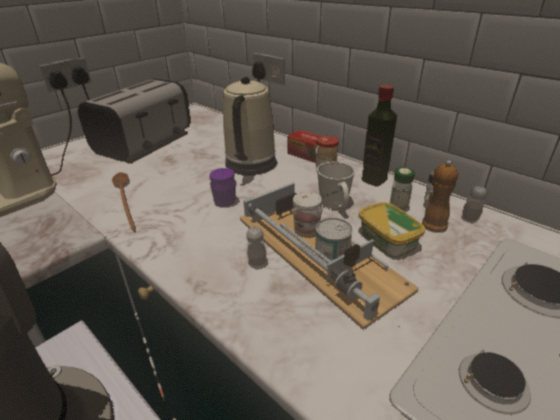

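```bash
python3 - <<'E'
from h import *
d=ld('top1'); im=d['image'][145:265,210:435,::-1]
cv2.imwrite('pics/crop1.png',cv2.resize(im,None,fx=3.5,fy=3.5,interpolation=cv2.INTER_CUBIC))
k=0.7
P=[pw(d,u*k,v*k,z=.012) for u,v in [(332,220),(608,268),(592,370),(314,320)]]
for p in P: print(p.round(4))
print(pw(d,562*k,345*k,z=.128))
E
```

```text
[0.6882 0.1509 0.012 ]
[ 0.619  -0.2506  0.012 ]
[ 0.4712 -0.2238  0.012 ]
[0.5435 0.1755 0.012 ]
[ 0.50713326 -0.15052461  0.128     ]
```

View pics/crop1.png

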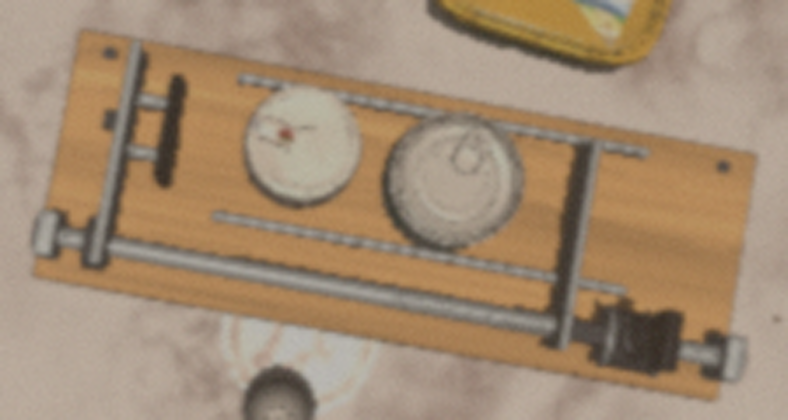

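```bash
cat >> h.py <<'E'
from scipy.spatial.transform import Rotation as Ro
def tool(o=None):
    o=o or r.get_obs(); return Ro.from_rotvec(o['orientation']).as_matrix(), o['tcp_pos']
def plan(p,yx):  # target tcp pos, tool-x yaw (deg), tool down -> tool-frame shift mm, rotvec
    R,t=tool(); a=np.deg2rad(yx); x=np.array([np.cos(a),np.sin(a),0]); z=np.array([0,0,-1.]); G=np.c_[x,np.cross(z,x),z]
    print('shift',(R.T@(np.array(p)-t)*1e3).round(1),'rot',Ro.from_matrix(R.T@G).as_rotvec().round(4))
E
python3 - <<'E'
from h import *
d=grab('wrist','w0'); R,t=tool()
C=cv2.Rodrigues(d['rvec'])[0]; c=-C.T@d['tvec'].ravel()
print(R.round(3),'cam in tool',R.T@(c-t),'\n',(R.T@C.T).round(3), d['mtx'])
plan([.50,-.155,.25],-10)
E
```

```text
[[ 0.901  0.435 -0.001]
 [ 0.435 -0.901  0.001]
 [-0.    -0.001 -1.   ]] cam in tool [ 0.07598062 -0.00134532 -0.14152918] 
 [[-0.    -0.955 -0.296]
 [ 1.     0.    -0.001]
 [ 0.001 -0.296  0.955]] [[343.21536929   0.         277.03742253]
 [  0.         343.21536929 214.87620705]
 [  0.           0.           1.        ]]
shift [ 382.9 -317.6  -19.1] rot [-1.300e-03  5.000e-04  6.244e-01]
```

Call:
step_arm(
  moves=[
    [30,-25,-5,0,0,0.05,85],
    [75,-62,-10,0,0,0.12,85],
    [113,-93,-15,0,0,0.2,85],
    [151,-125,-19,0,0,0.27,85],
    [189,-156,-19,0,0,0.35,85],
    [227,-188,-19,0,0,0.42,85],
    [265,-220,-19,0,0,0.5,85],
    [300,-249,-19,0,0,0.56,85],
  ],
)

```text
clock: 0.95
tcp_pos: [0.4551, -0.2526, 0.2503]
orientation: [3.136, -0.178, 0.0]
contact_force: [0.5, 0.5, 0.8]
grip_width: 0.0848
gripper_force: 0.0
```

```bash
python3 - <<'E'
from h import *
plan([.50,-.155,.24],-10); print(tool()[1], r.get_obs()['joints'].round(3))
E
```

```text
shift [  33.6 -102.    10.3] rot [ 0.0002 -0.0001  0.0612]
[ 0.45511635 -0.25255169  0.25033716] [ 0.439  0.206 -0.06   1.897  0.014  1.039 -1.312]
```

Call:
step_arm(
  moves=[
    [12,-36,4,0,0,0.03,85],
    [24,-72,8,0,0,0.06,85],
    [33.6,-102,10,0,0,0.061,85],
    [33.6,-102,10,0,0,0.061,85],
    [33.6,-102,10,0,0,0.061,85],
  ],
)

```text
clock: 1.45
tcp_pos: [0.4994, -0.1564, 0.2401]
orientation: [3.13, -0.266, -0.001]
contact_force: [-0.4, -0.9, -0.1]
grip_width: 0.085
gripper_force: 0.0
```

```bash
python3 - <<'E'
from h import *
d=grab('wrist','w1'); print(tool()[1], r.get_obs()['joints'].round(3))
cv2.imwrite('pics/w1b.png',cv2.resize(d['image'][:,:,::-1],(800,600),interpolation=cv2.INTER_CUBIC))
E
```

```text
[ 0.49897097 -0.15756126  0.24013057] [ 0.288  0.224 -0.119  1.899  0.032  1.021 -1.587]
```

View pics/w1b.png

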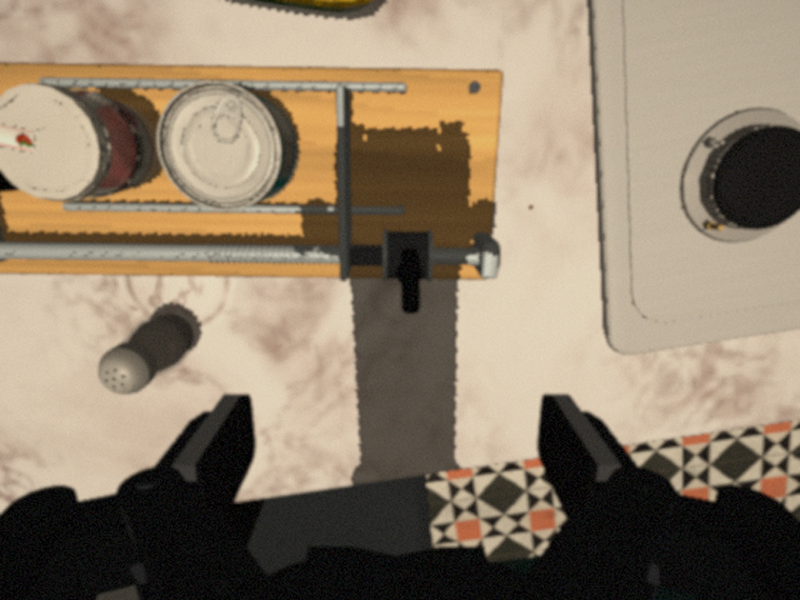

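```bash
python3 - <<'E'
from h import *
d=ld('w1'); im=d['image'][155:230,245:345,::-1].astype(float)
im=np.clip((im/255)**.45*255,0,255).astype(np.uint8)
cv2.imwrite('pics/crop2.png',cv2.resize(im,None,fx=7.5,fy=7.5,interpolation=cv2.INTER_CUBIC))
E
```

```text
(no output)
```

View pics/crop2.png

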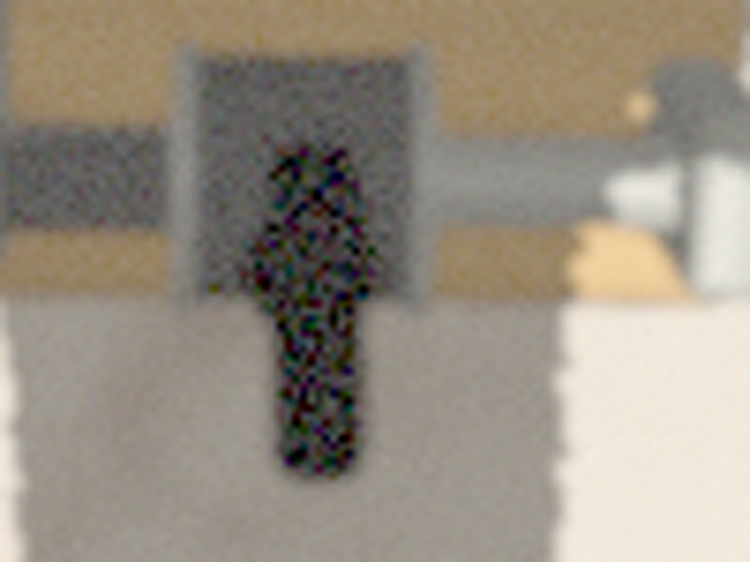

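```bash
python3 - <<'E'
from h import *
d=ld('w1')
f=lambda u,v,z:pw(d,245+u/7.5,155+v/7.5,z=z)
a,b=f(311,148,.128),f(318,472,.128); print(a,b,np.linalg.norm(a-b),np.rad2deg(np.arctan2(*(a-b)[1::-1])))
m=(a+b)/2
# collar top centre, plate edge, rack corner
print('mid',m,'collar L/R mid z.066?',f(180,170,.062),f(420,170,.062),np.linalg.norm(f(180,170,.062)-f(420,170,.062)))
k=.7
c1=pw(d,500*k,70*k,z=.012);c2=pw(d,0,64*k,z=.012);print('corner',c1,'ang',np.rad2deg(np.arctan2(*(c2-c1)[1::-1])))
plan([m[0],m[1],.15],-10)
E
```

```text
[ 0.52578434 -0.16668173  0.128     ] [ 0.49222297 -0.16195223  0.128     ] 0.033892974594711515 -8.021362206487685
mid [ 0.50900365 -0.16431698  0.128     ] collar L/R mid z.066? [ 0.51332292 -0.14968693  0.062     ] [ 0.50823104 -0.17944671  0.062     ] 0.030192250778571315
corner [ 0.61629876 -0.24756762  0.012     ] ang 79.6581403732365
shift [11.1  4.9 90.1] rot [0.0006 0.0006 0.0029]
```

Call:
step_arm(
  moves=[
    [4,2,30,0,0,-0.01,40],
    [8,4,60,0,0,-0.03,40],
    [11,5,90,0,0,-0.03,40],
    [11,5,120,0,0,-0.03,30],
    [11,5,140,0,0,-0.03,30],
    [11,5,143,0,0,-0.03,30],
    [11,5,143,0,0,-0.03,30],
  ],
)

```text
clock: 2.2
tcp_pos: [0.5088, -0.1649, 0.0972]
orientation: [3.133, -0.225, -0.002]
contact_force: [0.7, -0.5, 1.2]
grip_width: 0.03
gripper_force: 0.0
```

```bash
python3 - <<'E'
from h import *
d=grab('wrist','w2'); print(tool()[1], r.get_obs()['joints'].round(3), r.get_obs()['contact_force'])
im=d['image'][:,:,::-1].astype(float)
im=np.clip((im/255)**.45*255,0,255).astype(np.uint8)[150:420,140:500]
cv2.imwrite('pics/w2b.png',cv2.resize(im,None,fx=2.2,fy=2.2,interpolation=cv2.INTER_CUBIC))
E
```

```text
[ 0.50965318 -0.16471252  0.09806765] [ 0.287  0.424 -0.113  1.998  0.071  0.722 -1.583] [-0.74113227 -0.19402303  0.31657996]
```

View pics/w2b.png

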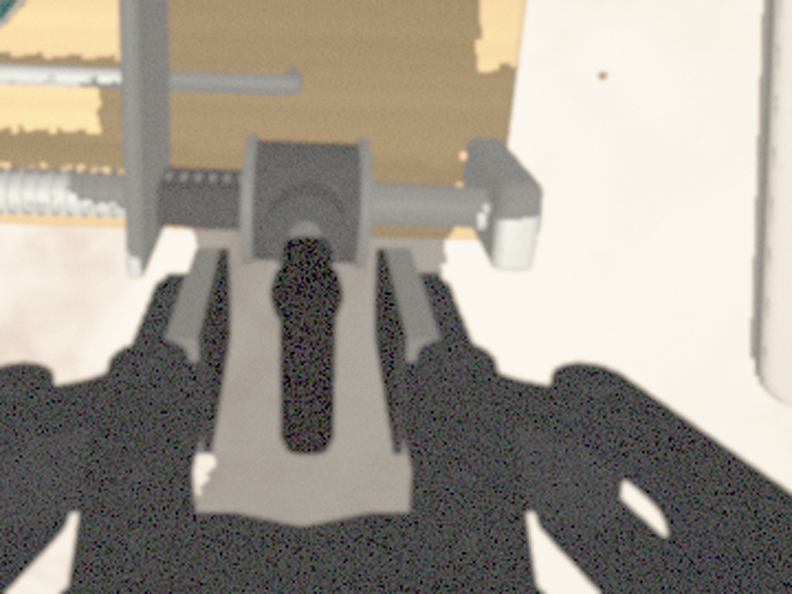

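Call:
step_arm(
  grip_force=40,
  moves=[
    [0,0,0,0,0,0,16],
    [0,0,0,0,0,0,8],
    [0,0,0,0,0,0,6],
    [0,0,0,0,0,0,6],
    [0,0,0,0,0,0,6],
  ],
)

```text
clock: 2.75
tcp_pos: [0.5102, -0.1652, 0.0988]
orientation: [3.132, -0.224, 0.004]
contact_force: [-1.7, -4.2, 6.8]
grip_width: 0.0096
gripper_force: 40.4
```

Call:
step_arm(
  grip_force=50,
  moves=[
    [0,0,-0.7,0,0,-0.12,6],
    [0,0,-1.0,0,0,-0.24,6],
    [0,0,-1.4,0,0,-0.36,6],
    [0,0,-1.8,0,0,-0.48,6],
    [0,0,-2.2,0,0,-0.6,6],
    [0,0,-2.5,0,0,-0.72,6],
    [0,0,-2.9,0,0,-0.84,6],
    [0,0,-3.2,0,0,-0.95,6],
  ],
)

```text
clock: 3.55
tcp_pos: [0.5091, -0.1623, 0.1016]
orientation: [-2.884, -1.243, 0.0]
contact_force: [-5.5, 2.7, 9.5]
grip_width: 0.0093
gripper_force: 51.3
```

```bash
cat >> h.py <<'E'
def st():
    o=r.get_obs(); R,t=tool(o); e=np.array([.177,.984,0])
    print(o['clock'],'t',t.round(4),'F',o['contact_force'].round(2),'M',o['moment'].round(2),'Fy_rack',(o['contact_force']@e).round(2),'toolx yaw',np.rad2deg(np.arctan2(R[1,0],R[0,0])).round(2),'q7',o['joints'][6].round(3))
    print('rack y in tool',(R.T@e).round(4),'rack x in tool',(R.T@np.array([.984,-.177,0])).round(4))
E
python3 -c "
from h import *
st()"
```

```text
3.55 t [ 0.5091 -0.1623  0.1016] F [-5.51  2.74  9.54] M [ 0.8   1.18 -0.11] Fy_rack 1.72 toolx yaw 46.63 q7 -0.754
rack y in tool [ 0.8369 -0.547   0.0009] rack x in tool [ 0.547   0.8369 -0.0009]
```

Call:
step_arm(
  moves=[
    [1.4,-1.5,-0.5,0,0,0,6],
    [4.8,-3.7,-1,0,0,0,6],
    [8.1,-5.9,-1,0,0,0,6],
    [11.5,-8,-1,0,0,0,6],
    [14.8,-10.2,-1,0,0,0,6],
    [18.2,-12.4,-1,0,0,0,6],
    [21.5,-14.6,-1,0,0,0,6],
    [24.8,-16.8,-1,0,0,0,6],
  ],
)

```text
clock: 4.35
tcp_pos: [0.5143, -0.1336, 0.1016]
orientation: [-2.888, -1.236, 0.001]
contact_force: [-3.4, -1.7, 5.3]
grip_width: 0.0092
gripper_force: 50.5
```

```bash
python3 -c "
from h import *
st()"
```

```text
4.35 t [ 0.5143 -0.1336  0.1016] F [-3.45 -1.72  5.35] M [-0.2   0.71 -0.02] Fy_rack -2.3 toolx yaw 46.34 q7 -0.817
rack y in tool [ 8.341e-01 -5.513e-01 -1.000e-04] rack x in tool [ 5.513e-01  8.341e-01 -4.000e-04]
```

Call:
step_arm(
  moves=[
    [3.3,-2.3,-0.5,0,0,0,6],
    [6.7,-4.5,-0.5,0,0,0,6],
    [10,-6.7,-0.5,0,0,0,6],
    [13.3,-8.9,-0.5,0,0,0,6],
    [16.6,-11.1,-0.5,0,0,0,6],
    [19.9,-13.3,-0.5,0,0,0,6],
    [23.3,-15.4,-0.5,0,0,0,6],
    [25,-16.5,-0.5,0,0,0,6],
  ],
)

```text
clock: 5.15
tcp_pos: [0.5196, -0.1044, 0.1018]
orientation: [-2.888, -1.236, 0.001]
contact_force: [-1.2, -4.4, -2.5]
grip_width: 0.0091
gripper_force: 49.1
```

```bash
python3 -c "
from h import *
st()
d=grab('top','top2')
cv2.imwrite('pics/top2c.png',cv2.resize(d['image'][145:265,210:435,::-1],None,fx=3.5,fy=3.5,interpolation=cv2.INTER_CUBIC))"
```

```text
5.15 t [ 0.5196 -0.1044  0.1018] F [-1.16 -4.44 -2.49] M [-0.83  0.16 -0.04] Fy_rack -4.57 toolx yaw 46.35 q7 -0.876
rack y in tool [ 8.342e-01 -5.511e-01 -2.000e-04] rack x in tool [ 5.511e-01  8.342e-01 -4.000e-04]
```

View pics/top2c.png

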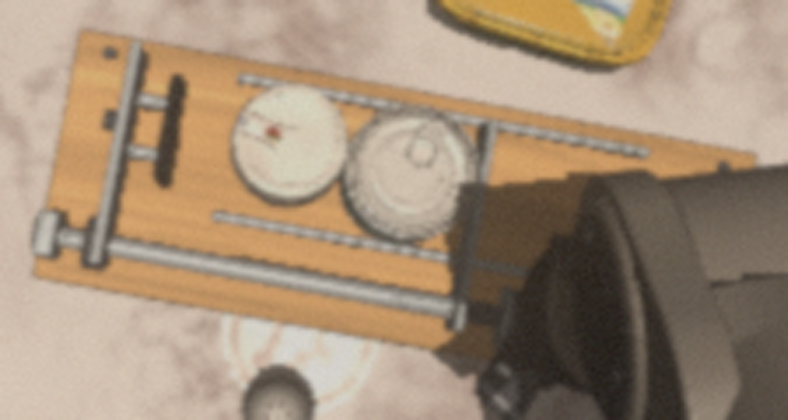

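Call:
step_arm(
  moves=[
    [2.1,-1.4,0.2,0,0,0,6],
    [4.2,-2.8,0.2,0,0,0,6],
    [6.3,-4.1,0.2,0,0,0,6],
    [8.3,-5.5,0.2,0,0,0,6],
    [10.4,-6.9,0.2,0,0,0,6],
    [12.5,-8.3,0.2,0,0,0,6],
    [14.6,-9.6,0.2,0,0,0,6],
    [16.3,-10.8,0.2,0,0,0,6],
  ],
)

```text
clock: 6.0
tcp_pos: [0.5232, -0.0851, 0.1018]
orientation: [-2.888, -1.236, 0.0]
contact_force: [-1.9, -4.1, -2.4]
grip_width: 0.0094
gripper_force: 49.3
```

```bash
python3 -c "
from h import *
st()"
```

```text
6.0 t [ 0.5232 -0.0851  0.1018] F [-1.9  -4.12 -2.42] M [-0.84  0.31  0.06] Fy_rack -4.39 toolx yaw 46.35 q7 -0.916
rack y in tool [ 0.8341 -0.5512  0.    ] rack x in tool [ 0.5512  0.8341 -0.    ]
```

Call:
step_arm(
  moves=[
    [0.8,-0.5,0,0,0,0,6],
    [1.7,-1.1,0,0,0,0,6],
    [2.5,-1.7,0,0,0,0,6],
    [3.3,-2.2,0,0,0,0,6],
    [4.2,-2.8,0,0,0,0,6],
    [4.6,-3,0,0,0,0,6],
  ],
)

```text
clock: 6.6
tcp_pos: [0.5241, -0.0798, 0.1018]
orientation: [-2.888, -1.236, 0.0]
contact_force: [-1.9, -4.1, -2.7]
grip_width: 0.0091
gripper_force: 49.3
```

```bash
python3 -c "
from h import *
st()"
```

```text
6.6 t [ 0.5241 -0.0798  0.1018] F [-1.88 -4.06 -2.71] M [-0.86  0.29  0.05] Fy_rack -4.33 toolx yaw 46.34 q7 -0.926
rack y in tool [ 0.8341 -0.5512  0.    ] rack x in tool [ 0.5512  0.8341 -0.    ]
```

Call:
step_arm(
  moves=[
    [0.6,-0.4,0,0,0,0,6],
    [1.2,-0.8,0,0,0,0,6],
    [1.9,-1.2,0,0,0,0,6],
    [2.5,-1.6,0,0,0,0,6],
    [2.5,-1.6,0,0,0,0,6],
  ],
)

```text
clock: 7.1
tcp_pos: [0.5247, -0.0768, 0.1018]
orientation: [-2.888, -1.236, -0.0]
contact_force: [-1.0, -4.0, -3.0]
grip_width: 0.0093
gripper_force: 49.3
```

```bash
python3 -c "
from h import *
st()"
```

```text
7.1 t [ 0.5247 -0.0768  0.1018] F [-1.03 -4.05 -2.99] M [-0.67  0.33  0.03] Fy_rack -4.16 toolx yaw 46.35 q7 -0.932
rack y in tool [ 8.342e-01 -5.511e-01  2.000e-04] rack x in tool [ 5.511e-01  8.342e-01 -1.000e-04]
```

Call:
step_arm(
  moves=[
    [0.7,-0.5,0,0,0,0,6],
    [1.5,-1,0,0,0,0,6],
    [2.2,-1.5,0,0,0,0,6],
    [2.9,-1.9,0,0,0,0,6],
    [3.3,-2.2,0,0,0,0,6],
    [3.3,-2.2,0,0,0,0,6],
  ],
)

```text
clock: 7.7
tcp_pos: [0.5254, -0.073, 0.1018]
orientation: [-2.888, -1.236, -0.0]
contact_force: [-1.0, -3.8, -3.9]
grip_width: 0.0092
gripper_force: 49.3
```

```bash
python3 -c "
from h import *
st()"
```

```text
7.7 t [ 0.5254 -0.073   0.1018] F [-1.   -3.84 -3.85] M [-0.78  0.35  0.08] Fy_rack -3.96 toolx yaw 46.35 q7 -0.94
rack y in tool [ 8.341e-01 -5.512e-01  1.000e-04] rack x in tool [ 0.5512  0.8341 -0.    ]
```

Call:
step_arm(
  moves=[
    [0.7,-0.5,0,0,0,0,6],
    [1.5,-1,0,0,0,0,6],
    [2.2,-1.5,0,0,0,0,6],
    [2.9,-1.9,0,0,0,0,6],
    [3.3,-2.2,0,0,0,0,6],
    [3.3,-2.2,0,0,0,0,6],
  ],
)

```text
clock: 8.3
tcp_pos: [0.5259, -0.0705, 0.1018]
orientation: [2.888, 1.234, -0.001]
contact_force: [-2.1, -8.6, -2.6]
grip_width: 0.0095
gripper_force: 49.4
```

```bash
python3 -c "
from h import *
st()
d=grab('top','top3')
cv2.imwrite('pics/top3c.png',cv2.resize(d['image'][145:235,210:360,::-1],None,fx=5,fy=5,interpolation=cv2.INTER_CUBIC))"
```

```text
8.3 t [ 0.5259 -0.0705  0.1018] F [-2.06 -8.62 -2.6 ] M [-1.46  0.45  0.08] Fy_rack -8.85 toolx yaw 46.29 q7 -0.948
rack y in tool [ 0.8336 -0.552  -0.0014] rack x in tool [ 5.520e-01  8.336e-01 -1.000e-04]
```

View pics/top3c.png

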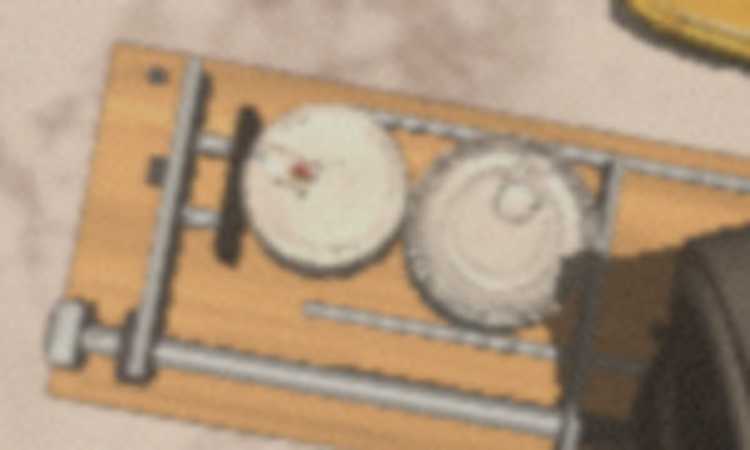

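Call:
step_arm(
  moves=[
    [0.6,-0.4,0,0,0,0,6],
    [1.2,-0.8,0,0,0,0,6],
    [1.8,-1.2,0,0,0,0,6],
    [2.1,-1.4,0,0,0,0,6],
    [2.1,-1.4,0,0,0,0,6],
  ],
)

```text
clock: 8.85
tcp_pos: [0.5261, -0.069, 0.1018]
orientation: [2.887, 1.233, -0.003]
contact_force: [-1.3, -9.9, -2.1]
grip_width: 0.009
gripper_force: 49.4
```

```bash
python3 -c "
from h import *
st()"
```

```text
8.85 t [ 0.5261 -0.069   0.1018] F [-1.32 -9.9  -2.11] M [-1.9   0.49  0.11] Fy_rack -9.98 toolx yaw 46.25 q7 -0.953
rack y in tool [ 0.8332 -0.5526 -0.0026] rack x in tool [ 5.526e-01  8.332e-01 -4.000e-04]
```

Call:
step_arm(
  moves=[
    [0.6,-0.4,0,0,0,0,6],
    [1.2,-0.8,0,0,0,0,6],
    [1.2,-0.8,0,0,0,0,6],
    [1.2,-0.8,0,0,0,0,6],
  ],
)

```text
clock: 9.25
tcp_pos: [0.5263, -0.0681, 0.1018]
orientation: [2.887, 1.232, -0.003]
contact_force: [-2.6, -11.3, -1.7]
grip_width: 0.0093
gripper_force: 49.5
```

```bash
python3 -c "
from h import *
st()"
```

```text
9.25 t [ 0.5263 -0.0681  0.1018] F [ -2.63 -11.28  -1.74] M [-2.09  0.51  0.08] Fy_rack -11.57 toolx yaw 46.23 q7 -0.955
rack y in tool [ 0.833  -0.5529 -0.003 ] rack x in tool [ 5.529e-01  8.330e-01 -3.000e-04]
```

Call:
step_arm(
  moves=[
    [0,0,0.2,0,0,0.08,6],
    [0,0,0.5,0,0,0.16,6],
    [0,0,0.7,0,0,0.24,6],
    [0,0,1.0,0,0,0.32,6],
    [0,0,1.2,0,0,0.4,6],
    [0,0,1.2,0,0,0.4,6],
  ],
)

```text
clock: 9.85
tcp_pos: [0.5272, -0.0685, 0.1006]
orientation: [3.074, 0.63, 0.001]
contact_force: [-0.3, -12.4, -5.1]
grip_width: 0.0096
gripper_force: 49.1
```

```bash
python3 -c "
from h import *
st()"
```

```text
9.85 t [ 0.5272 -0.0685  0.1006] F [ -0.31 -12.45  -5.1 ] M [-2.45 -0.12 -0.07] Fy_rack -12.3 toolx yaw 23.16 q7 -1.307
rack y in tool [ 0.5497 -0.8351 -0.003 ] rack x in tool [0.8351 0.5497 0.0017]
```

Call:
step_arm(
  moves=[
    [0,0,0.3,0,0,0.1,6],
    [0,0,0.6,0,0,0.2,6],
    [0,0,0.9,0,0,0.3,6],
    [0,0,1.2,0,0,0.38,6],
    [0,0,1.4,0,0,0.46,6],
    [0,0,1.6,0,0,0.53,6],
    [0,0,1.6,0,0,0.53,6],
  ],
)

```text
clock: 10.55
tcp_pos: [0.5276, -0.0701, 0.0992]
orientation: [3.131, -0.198, 0.004]
contact_force: [2.1, -17.7, -5.7]
grip_width: 0.0092
gripper_force: 49.1
```

```bash
python3 -c "
from h import *
st()"
```

```text
10.55 t [ 0.5276 -0.0701  0.0992] F [  2.1  -17.66  -5.71] M [-3.28 -0.38 -0.04] Fy_rack -17.01 toolx yaw -7.25 q7 -1.768
rack y in tool [ 0.0514 -0.9985 -0.0044] rack x in tool [0.9985 0.0514 0.003 ]
```

Call:
step_arm(
  moves=[
    [0,1,0.1,0,0,0.03,6],
    [0,2,0.2,0,0,0.06,6],
    [0,3,0.3,0,0,0.09,6],
    [0,4,0.3,0,0,0.12,6],
    [0,4,0.3,0,0,0.12,6],
  ],
)

```text
clock: 11.05
tcp_pos: [0.5275, -0.0709, 0.0989]
orientation: [3.117, -0.374, 0.005]
contact_force: [1.2, -9.7, -5.7]
grip_width: 0.0092
gripper_force: 67.0
```

```bash
python3 -c "
from h import *
st()"
```

```text
11.05 t [ 0.5275 -0.0709  0.0989] F [ 1.17 -9.7  -5.73] M [-2.02 -0.31  1.39] Fy_rack -9.34 toolx yaw -13.67 q7 -1.861
rack y in tool [-0.0606 -0.9979 -0.0022] rack x in tool [ 0.9979 -0.0607  0.0031]
```

Call:
step_arm(
  moves=[
    [0,1,0,0,0,-0.02,6],
    [0,2,-0.5,0,0,-0.045,6],
    [0,2.7,-0.8,0,0,-0.045,6],
    [0,2.7,-0.8,0,0,-0.045,6],
  ],
)

```text
clock: 11.45
tcp_pos: [0.5273, -0.0717, 0.099]
orientation: [-3.126, 0.305, -0.005]
contact_force: [5.2, -5.2, -14.2]
grip_width: 0.0091
gripper_force: 48.9
```

```bash
python3 -c "
from h import *
st()"
```

```text
11.45 t [ 0.5273 -0.0717  0.099 ] F [  5.19  -5.22 -14.21] M [-1.03 -1.12  0.47] Fy_rack -4.21 toolx yaw -11.13 q7 -1.817
rack y in tool [-1.630e-02 -9.997e-01  6.000e-04] rack x in tool [ 0.9997 -0.0163  0.0033]
```

Call:
step_arm(
  moves=[
    [-0.5,0.7,0.8,0,0,-0.008,6],
    [-0.7,1.2,1.2,0,0,-0.01,6],
    [-0.7,1.2,1.2,0,0,-0.01,6],
    [-0.7,1.2,1.2,0,0,-0.01,30],
    [-0.7,1.2,1.2,0,0,-0.01,30],
    [-0.7,1.2,1.2,0,0,-0.01,30],
  ],
)

```text
clock: 12.05
tcp_pos: [0.5247, -0.0723, 0.0985]
orientation: [-3.127, 0.291, -0.0]
contact_force: [-0.4, 0.0, -0.2]
grip_width: 0.0303
gripper_force: 0.0
```

```bash
python3 -c "
from h import *
st()"
```

```text
12.05 t [ 0.5247 -0.0723  0.0985] F [-0.36  0.03 -0.2 ] M [ 0.02 -0.01 -0.02] Fy_rack -0.03 toolx yaw -10.64 q7 -1.807
rack y in tool [-7.700e-03 -9.998e-01  6.000e-04] rack x in tool [ 0.9998 -0.0077  0.    ]
```

Call:
step_arm(
  moves=[
    [0,0,-15,0,0,0,30],
    [0,0,-45,0,0,0,30],
    [0,0,-80,0,0,0,30],
    [0,0,-115,0,0,0,30],
    [0,0,-140,0,0,0,30],
    [0,0,-140,0,0,0,30],
    [0,0,-140,0,0,0,30],
  ],
)

```text
clock: 12.75
tcp_pos: [0.5247, -0.0727, 0.2385]
orientation: [-3.128, 0.292, -0.001]
contact_force: [-0.1, 0.4, 0.4]
grip_width: 0.0296
gripper_force: 0.0
```

```bash
python3 -c "
from h import *
st()
d=grab('wrist','w4')
im=(np.clip((d['image'][:,:,::-1]/255.)**.5*255,0,255)).astype(np.uint8)
cv2.imwrite('pics/w4b.png',cv2.resize(im,(800,600),interpolation=cv2.INTER_CUBIC))"
```

```text
12.75 t [ 0.5247 -0.0727  0.2385] F [-0.1   0.41  0.41] M [ 0.    0.06 -0.01] Fy_rack 0.38 toolx yaw -10.66 q7 -1.772
rack y in tool [-8.000e-03 -9.998e-01  3.000e-04] rack x in tool [ 9.998e-01 -8.000e-03  8.000e-04]
```

View pics/w4b.png

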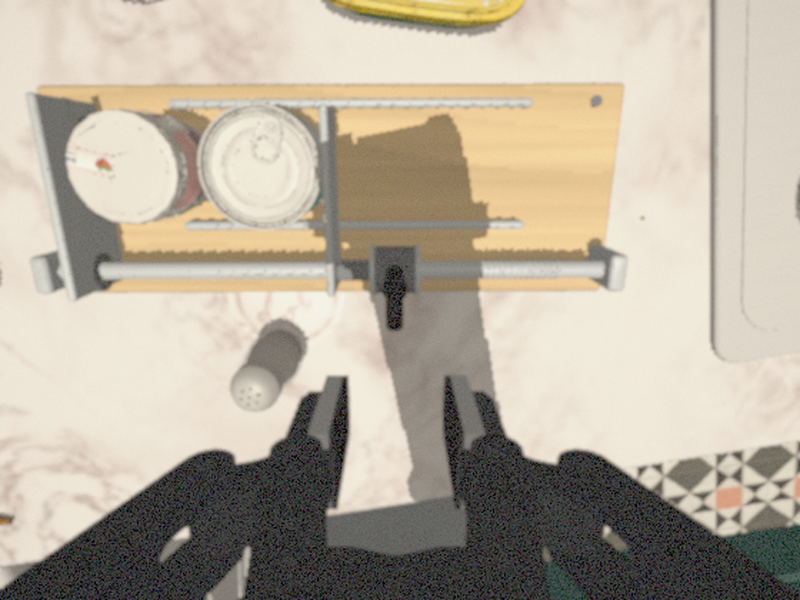

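```bash
python3 -c "
from h import *
print(r.hand_in())"
```

```text
the job is handed in; nothing more can be done
None
```

I closed the stop against the tin and jar so the row sits snug on the sprung end pad, tightened the thumbscrew to its hard end, let go, and handed the job in at about 13 s; I estimate roughly 8–11 N remains on the row, though this was not measured after I let go.

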